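# Fit the pump handle to a trolley jack

## Robot

A 6-joint arm with a two-finger parallel gripper is mounted at the origin on the work surface. World frame = base frame: x ahead of the robot, y to its left, z up, the work surface at z = 0. Lengths are in m, angles in rad, forces in N, time in s.
With the tool pointing down it reaches from about 0.325 to 0.9 m from the base axis. Payload 6.1 kg.
Tool frame: the origin (TCP) lies midway between the tips of the shut fingers; the grasp point (between the pads) lies 19 mm behind it; z points along the fingers, y is the line along which they close (so a half turn about z gives the same grasp; the last joint's range is limited). The gripper opens to 85 mm and grips with 20 to 120 N. Pads are 22 mm wide; open, the fingers measure 114 mm over their backs; the gripper's body (76 mm by 85 mm) begins 54 mm behind the grasp point. The pads swing forward as they close: fully open they stand 13 mm farther back than shut.
Start: joints at [-1.269, 0.22, 1.526, -0, 1.395, -0.126], TCP at [0.259, -0.569, 0.231] pointing down, gripper open.
Joint ranges: [-2.98, 2.98], [-0.91, 2.08], [0.09, 2.57], [-1.24, 4.39], [0.2, 2.65], [-2.68, 2.68]. Speed limits (rad/s): [2.57, 2.57, 3.01, 3.14, 3.14, 3.14].

## Interface

Orientations are given as [roll, pitch, yaw] about the fixed x, y, z axes, in that order (R = Rz(yaw) Ry(pitch) Rx(roll)).
In Python, from cell import ctrl, imaging gives the robot as it stands.
- The arm moves only by the shell command python3 -m jog 'ROWS' [FORCE]. ROWS is a JSON object of lists of equal length, an entry for each row: "jaw": the closure, from 0 (fully open) to 1 (shut); "slide": the shift along the tool's x, y, z in cm, a list of three; "turn": the turn about the tool's z in rad. A call has exactly 8 rows; each row is the pose to reach, as a shift and turn from the pose commanded when the call began, along the tool's axes at that moment; what a row does not reach only later rows make up. A row lasts 1/10 s, in which the tool goes at most 50 mm and 8.59 degrees, less where a joint would pass 70% of its speed; a pose out of reach is approached as far as the arm can. A call with a gripper value outside its range is refused whole. The fingers move at their own pace and stop on an object; FORCE is the grip in N (left out, the last holds). Time passes only in rows, so rows that repeat a pose let the fingers close, or fill a call up. It gives the time, the measured TCP pose, the force, the opening and the grip force at its end, in the units of the state.
- ctrl.state(): the state, without advancing time (a new reading comes with each control period).
- imaging.grab_frame(name): name is "scene" or "top" or "wrist"; returns a dict with "frame" (400x640x3 uint8, blue, green, red), "fx", "fy", "cx", "cy" (pixels), "cam_to_world" (4x4, takes a point from camera to world coordinates). Camera axes: x right, y up, looking along -z (the intrinsics and any distortion apply to the point x, -y, -z); pixel columns grow to the right and rows downward; lengths in m; the calibration is good to about 2 mm. The wrist camera is an equidistant fisheye: a pixel r from the principal point sees the ray r / f radians off the axis. A picture is of the moment at which its call begins. There is no depth.
- ctrl.finish_job(): hands the job in; it is judged then, once.
The state is a dict: "time": time; "q": joint angles; "dq": joint speeds; "tau": joint torques, N m; "tool_pos": TCP position; "ee_rot": TCP orientation; "ft_force": force on the tool from outside, world axes, zero at the start; "wrist_torque": the same for the moment, N m; "width": finger opening in m; "finger_force": force on a finger pad.
Only numpy, scipy, OpenCV 4.12 (cv2) and the standard library are available. Lean on these libraries where they do the work, as an engineer would, in place of code of your own. Each camera call takes 0.05 s, during which the arm holds its last target. There are 200 camera calls.

## Task

Fit the pump handle to the red trolley jack: pick the handle up by its red part, start its tapered end into the jack's leaning socket and slide it about halfway in. Then let go, take a fresh grip further back on the black rubber sleeve, push the handle fully home and let go of it. Leave the jar, the tub, the foil tray and the bottle opener where they stand.

Things in the scene. Friction and masses are not known exactly. Their poses are not given: they have to be found in the camera images.
- handle: Pump handle: straight round red steel tube, 25 mm in diameter, 300 mm long, 0.2 to 0.4 kg, balanced at its middle, lying on the bench (can roll). Origin at the middle of its axis; x runs along the tube to the tapered red end that goes into the socket. The other 100 mm (x from -150 to -50 mm) is a black rubber sleeve of the same diameter; the rest is painted red.
- handle_tip (a point): Centre of the handle's tapered end face (16 mm across; the taper to the full 25 mm is 9 mm long), on the handle's axis, 150 mm from its origin; axes as the handle's.
- jack: Compact red trolley jack, about 360 mm long without the socket, 180 mm wide, 137 mm tall, 11 kg; it does not move. Origin on the bench, under the socket's pivot; x points level towards the socket's mouth (roughly to the robot's left, +y), z up; wheels and lifting arm lie towards -x. Nothing on it is taller than the socket.
- socket (a joint): Lean of the socket above level, rad (0 = level, positive = mouth higher). Its pivot lies level across the jack, 190 mm behind the mouth on the bore's axis and 85 mm above the bench. Very stiff: it keeps its lean unless its mouth is pushed up or down with about 40 N.
- socket_mouth (a point): Centre of the open upper end of the jack's handle socket: a red steel sleeve leaning 23 to 34 degrees above level, differently each time; 38 mm across outside, 44 mm at the rim. Bore 29 mm in diameter, 160 mm deep, its last 10 mm widening to 35 mm at the mouth. The point's x axis points out of the mouth along the bore, y is level, z is square to both, to the sleeve's upper side.
- socket_bottom (a point): Centre of the flat closed bottom of the bore, on its axis, 160 mm in from the mouth; axes as the mouth's. The handle's tip rests here when fully home, with 140 mm of handle standing out. A spring ball in the bore's upper side, 45 mm inside the mouth (its housing stands 16 mm proud of the sleeve), drags on it: held in line it takes up to about 12 N to push (crooked it binds), and stays where left.
- jar: Closed clear glass olive jar with a green lid and bolts inside, 70 mm in diameter, 116 mm tall. Origin at the centre of its underside, z up. Leave alone.
- tub: Open orange plastic tub, 122 mm across the rim, 90 mm tall. Origin at the centre of its underside, z up. Leave alone.
- foil_tray: Crumpled aluminium foil tray, about 115 x 150 mm at the rim and 38 mm tall. Origin at the centre of its underside. Leave alone.
- opener: Flat steel bottle opener lying on the bench, 125 mm long, 38 mm wide, 6 mm thick. Origin at its underside near the middle, x along it. Leave alone.

How it is judged:
By the outcome, as a careful person would: the job done as asked, in the order asked, and still so for the second after the job is handed in, with the robot touching nothing.
It also fails if it takes over 53 s, if anything falls off the work surface, if the arm or the gripper's body presses on something with over 40 N, if the wrist force passes 120 N, or if a joint passes its speed limit or range.

## Working session

There is one attempt and no reset: what is moved stays moved. The work goes in short steps, Python scripts to look and compute and a shell command to move; the robot and the scene stay as the last step left them, time stands still between calls to the robot, and variables do not carry over. Pictures are saved under pics/ and viewed, at most 10 in all, crops included, and the job is handed in when it is done.

```bash
ls; mkdir -p pics
python3 - <<'E'
from cell import ctrl, imaging
import cv2,pickle
d={}
for n in("scene","top"):
    f=imaging.grab_frame(n); d[n]=f; cv2.imwrite(f"pics/{n}0.png",f["frame"]); print(n,f["fx"],f["fy"],f["cx"],f["cy"],f["cam_to_world"],[k for k in f])
pickle.dump(d,open("f0.pkl","wb"))
s=ctrl.state(); print(s)
E
```

```text
pics
scene 375.0794106766582 375.0794106766582 318.9527999764447 201.57190392026888 [[-0.77541062 -0.5115841   0.37016222  0.88499051]
 [ 0.63131864 -0.64035736  0.43746912  0.45380526]
 [ 0.01323386  0.57290851  0.81951248  0.92425457]
 [ 0.          0.          0.          1.        ]] ['frame', 'fx', 'fy', 'cx', 'cy', 'cam_to_world']
top 422.0875877527103 422.0875877527103 313.0730312705341 205.22082859950325 [[ 0.0148585   0.9982777  -0.05675264  0.42398489]
 [-0.99979523  0.01561296  0.01287358  0.03476534]
 [ 0.01373748  0.05654974  0.99830527  1.14405903]
 [ 0.          0.          0.          1.        ]] ['frame', 'fx', 'fy', 'cx', 'cy', 'cam_to_world']
{'time': 0.1, 'q': array([-1.26908436e+00,  2.21170030e-01,  1.52751730e+00,  8.61854719e-06,
        1.39473054e+00, -1.26085955e-01]), 'dq': array([ 0.00165998, -0.0016308 , -0.00194814,  0.0006581 , -0.00079219,
       -0.00265305]), 'tau': array([ 1.61416738e-04, -4.98244929e+01, -3.90547049e+01, -2.14360380e-04,
        5.65598777e-03, -2.82043555e-05]), 'tool_pos': array([ 0.25913052, -0.56812903,  0.23028365]), 'ee_rot': array([-3.13978299e+00, -2.37940258e-04,  4.27796194e-01]), 'ft_force': array([ 0.19721018, -0.15311036, -0.20535381]), 'wrist_torque': array([-0.05600223, -0.00421595, -0.02967342]), 'finger_force': 0.0, 'width': 0.08504807888508589}
```

```bash
sleep 5; ls pics
```

```text
scene0.png
top0.png
```

View pics/scene0.png

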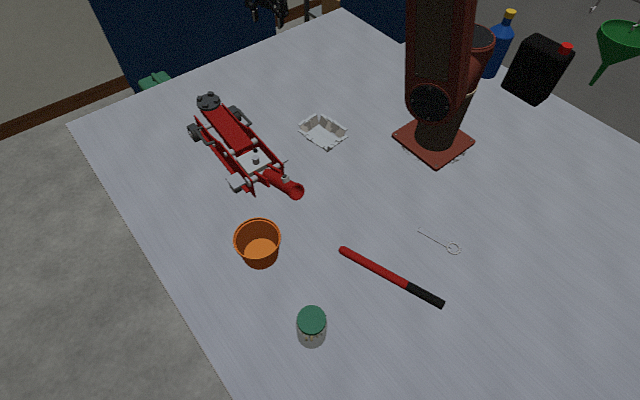

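View pics/top0.png

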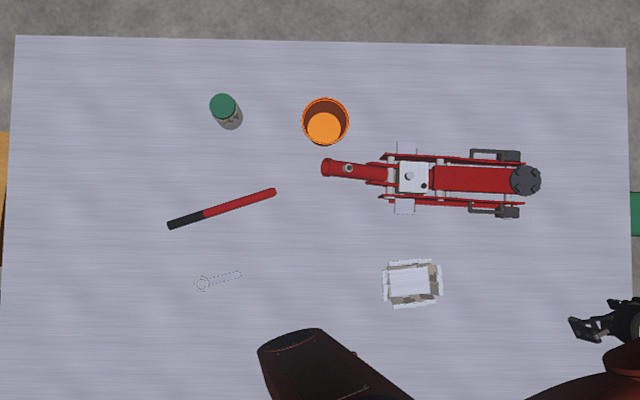

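The top view shows the handle from the sleeve end at (168,226) to the tip at (276,191), the socket mouth near (323,167), the tub at (325,121) and the jar at (223,106). In the scene view the mouth is near (299,191) and the handle runs from (340,249) to (443,303).

Run:
```python
import cv2,pickle,numpy as np
d=pickle.load(open("f0.pkl","rb"))
t=d["top"]["frame"];s=d["scene"]["frame"]
a=cv2.resize(t[140:215,310:410],None,fx=4,fy=4,interpolation=cv2.INTER_CUBIC)
b=cv2.resize(s[140:215,220:320],None,fx=4,fy=4,interpolation=cv2.INTER_CUBIC)
c=cv2.resize(t[170:245,160:293],None,fx=3,fy=4,interpolation=cv2.INTER_CUBIC)[:,:400]
e=cv2.resize(s[235:310,330:463],None,fx=3,fy=4,interpolation=cv2.INTER_CUBIC)[:,:400]
im=np.vstack([np.hstack([a,b]),np.hstack([c[:, :399],e[:, :399]]) if 0 else np.hstack([cv2.resize(c,(400,300)),cv2.resize(e,(400,300))])])
cv2.imwrite("pics/crop1.png",im)
```

```text
(no output)
```

View pics/crop1.png

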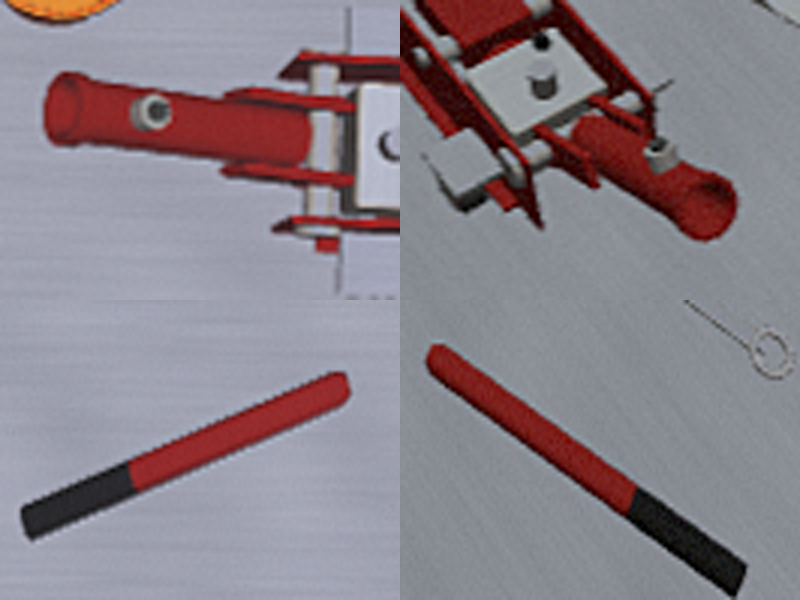

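The crop gives these pixels. Rim centre: top (325.6,166.6), scene (295.9,190.9). Sleeve axis in the top view passes (384.6,174). Handle ends in the top view: sleeve end (168.6,225.6), tip (275,190.4). Handle ends in the scene view: tip (339,248), sleeve end (442,303).

```bash
cat > h.py <<'E'
import numpy as np,pickle
from scipy.optimize import least_squares
from scipy.spatial.transform import Rotation as Ro
def ray(f,u,v):
    T=f["cam_to_world"]; d=np.array([(u-f["cx"])/f["fx"],-(v-f["cy"])/f["fy"],-1.])
    return T[:3,3],T[:3,:3]@d
def plane(f,u,v,z):
    o,d=ray(f,u,v); return o+d*(z-o[2])/d[2]
def proj(f,p):
    T=f["cam_to_world"]; c=T[:3,:3].T@(np.asarray(p)-T[:3,3]); x,y,z=c[0],-c[1],-c[2]
    return np.array([f["cx"]+f["fx"]*x/z,f["cy"]+f["fy"]*y/z])
def fish(f,p):
    T=f["cam_to_world"]; c=T[:3,:3].T@(np.asarray(p)-T[:3,3]); x,y,z=c[0],-c[1],-c[2]
    r=np.hypot(x,y); a=np.arctan2(r,z); return np.array([f["cx"]+f["fx"]*a*x/r,f["cy"]+f["fy"]*a*y/r])
E
python3 - <<'E'
from h import *
d=pickle.load(open("f0.pkl","rb"));t,s=d["top"],d["scene"]
for f,a,b in((t,(168.6,225.6),(275,190.4)),(s,(442,303),(339,248))):
    A=plane(f,*a,.0125);B=plane(f,*b,.0125);print("handle",A,B,np.linalg.norm(B-A),np.arctan2(*(B-A)[1::-1]))
P=least_squares(lambda p:np.r_[proj(t,p)-(325.6,166.6),proj(s,p)-(295.9,190.9)],[.5,0,.17]);m=P.x
print("mouth",m,P.fun,"lean deg",np.degrees(np.arcsin((m[2]-.085)/.19)))
def R(q):
    x,y,yaw,l=q;u=np.array([np.cos(yaw)*np.cos(l),np.sin(yaw)*np.cos(l),np.sin(l)])
    p0=np.array([x,y,.085]);M=p0+.19*u
    # axis point at px x=384.6 in top
    k=[proj(t,p0+a*u) for a in(.03,.12)];n=k[0]+(384.6-k[0][0])*(k[1]-k[0])/(k[1][0]-k[0][0])
    return np.r_[proj(t,M)-(325.6,166.6),proj(s,M)-(295.9,190.9),(n[1]-174)]
Q=least_squares(R,[.5,-.1,1.5,.5]);print("jack",Q.x,np.degrees(Q.x[3]),Q.fun)
for n,u,v,z in(("tub rim",325.5,121,.09),("jar lid",222,106,.116),("opener",218,281,.003),("tray",412,283,.03)):print(n,plane(t,u,v,z))
E
```

```text
handle [0.42788691 0.40445705 0.0125    ] [0.52660196 0.12308175 0.0125    ] 0.2981890750256466 -1.2333818073449896
handle [0.42803101 0.400048   0.0125    ] [0.52808409 0.12130835 0.0125    ] 0.2961526846442506 -1.2261722373002397
mouth [ 0.5698653  -0.0062033   0.17460246] [ 0.35664517 -0.34864658  0.52905974  0.08992672] lean deg 28.137680541015957
jack [ 0.56438618 -0.1736589   1.53808815  0.49109517] 28.137680601368494 [ 3.56645156e-01 -3.48646595e-01  5.29059739e-01  8.99266894e-02
  1.50140522e-09]
tub rim [ 0.69789064 -0.00710775  0.09      ]
jar lid [0.72389136 0.24966451 0.116     ]
opener [0.28205735 0.27111202 0.003     ]
tray [ 0.28690815 -0.24231079  0.03      ]
```

Both views agree to a few mm, and the lengths and heights come out as they should. The tool only turns about its own z, so the handle will have to swivel in the grip. I'm moving above the handle now.

```bash
python3 -m jog '{"jaw":[0,0,0,0,0,0,0,0],"slide":[[54.6,-69.4,0],[54.6,-69.4,0],[54.6,-69.4,0],[54.6,-69.4,0],[54.6,-69.4,0],[54.6,-69.4,0],[54.6,-69.4,0],[54.6,-69.4,0]],"turn":[-1.48,-1.48,-1.48,-1.48,-1.48,-1.48,-1.48,-1.48]}'
cat >> h.py <<'E'
def togo(s,target,yaw):
    "slide in cm and turn from the measured pose to the target"
    R=Ro.from_euler("xyz",s["ee_rot"]).as_matrix()
    dy=(yaw-s["ee_rot"][2]+np.pi)%(2*np.pi)-np.pi
    return np.round(R.T@(np.asarray(target)-s["tool_pos"])*100,2), round(-dy,3)
E
python3 - <<'E'
from h import *
from cell import ctrl
s=ctrl.state();print(s["time"],s["tool_pos"],s["ee_rot"],togo(s,[.4675,.29,.19],1.91))
E
```

```text
time: 0.9
tool_pos: [0.3537, -0.178, 0.231]
ee_rot: [3.141, -0.0, 1.633]
ft_force: [1.1, -0.4, -0.4]
width: 0.0856
finger_force: 0.0
0.9 [ 0.35370465 -0.17802479  0.23103574] [ 3.14143459e+00 -1.26874528e-04  1.63325764e+00] (array([46.  , 14.28,  4.11]), np.float64(-0.277))
```

```bash
python3 -m jog '{"jaw":[0,0,0,0,0,0,0,0],"slide":[[46,14.3,4],[46,14.3,4],[46,14.3,4],[46,14.3,4],[46,14.3,4],[46,14.3,4],[46,14.3,4],[46,14.3,4]],"turn":[-0.277,-0.277,-0.277,-0.277,-0.277,-0.277,-0.277,-0.277]}'
python3 -m jog '{"jaw":[0,0,0,0,0,0,0,0],"slide":[[8,0,0],[8,0,0],[8,0,0],[8,0,0],[8,0,0],[8,0,0],[8,0,0],[8,0,0]],"turn":[0,0,0,0,0,0,0,0]}'
python3 - <<'E'
from h import *
from cell import ctrl,imaging
import cv2
f=imaging.grab_frame("wrist");cv2.imwrite("pics/w1.png",f["frame"]);pickle.dump(f,open("w1.pkl","wb"))
s=ctrl.state();print(s["time"],s["tool_pos"],s["ee_rot"],togo(s,[.4675,.29,.19],1.91))
c,u=np.array([.4775,.263,.0125]),np.array([np.cos(-1.23),np.sin(-1.23),0])
print(f["fx"],f["cx"],f["cy"],"expect sleeve end, joint, tip",[fish(f,c+a*u) for a in(-.15,-.05,.15)])
E
```

```text
time: 1.7
tool_pos: [0.4502, 0.209, 0.1978]
ee_rot: [-3.142, 0.0, 1.905]
ft_force: [0.4, -0.6, 0.5]
width: 0.0854
finger_force: 0.0
time: 2.5
tool_pos: [0.4245, 0.2816, 0.1983]
ee_rot: [3.141, 0.0, 1.903]
ft_force: [0.1, 0.0, 0.1]
width: 0.0856
finger_force: 0.0
2.55 [0.42448918 0.28175784 0.19833486] [3.14130188e+00 4.34668769e-05 1.90359472e+00] (array([-0.63,  4.33,  0.83]), np.float64(-0.006))
309.70691628693146 324.6422540147316 201.1918812524286 expect sleeve end, joint, tip [array([365.44366928,  73.83055419]), array([364.86767775, 167.01526703]), array([358.81594233, 318.38305765])]
```

View pics/w1.png

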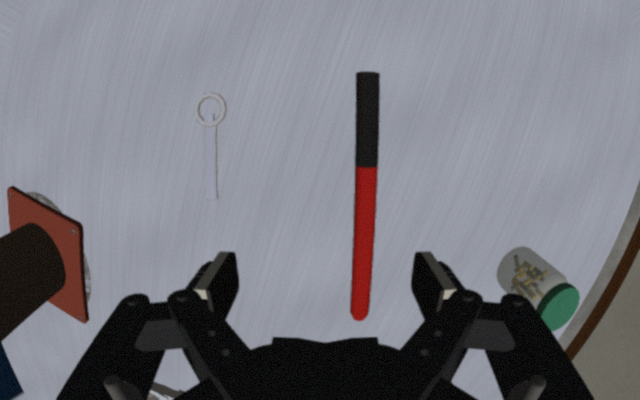

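The wrist picture shows the sleeve end at (368,72), the black/red joint at (367,167) and the tip at (359,319), all within 3 px of what I predicted. I'm refitting the handle pose from these.

Run:
```python
from h import *
from cell import ctrl
f=pickle.load(open("w1.pkl","rb"))
def pts(q): 
    u=np.array([np.cos(q[2]),np.sin(q[2]),0]);c=np.array([q[0],q[1],.0125]);return c,u
def r(q):
    c,u=pts(q);return np.r_[fish(f,c-.15*u)-(368,72),fish(f,c-.05*u)-(367,167),fish(f,c+.15*u)-(359,319)]
Q=least_squares(r,[.4775,.263,-1.23]);print(Q.x,Q.fun.round(1))
c,u=pts(Q.x);s=ctrl.state();g=c-.03*u
print(g,togo(s,[g[0],g[1],.1],Q.x[2]+np.pi),togo(s,[g[0],g[1],.004],Q.x[2]+np.pi))
```

```text
[ 0.47876169  0.26419295 -1.23839654] [ 0.1  1.3 -0.3 -0.6  0.1 -1. ]
[0.46897232 0.29255081 0.0125    ] (array([-0.43,  4.55,  9.83]), np.float64(0.0)) (array([-0.43,  4.55, 19.43]), np.float64(0.0))
```

```bash
python3 -m jog '{"jaw":[0,0,0,0,0,0,0,0],"slide":[[-0.4,2.5,3],[-0.4,4.55,6],[-0.4,4.55,10],[-0.4,4.55,13],[-0.4,4.55,16],[-0.4,4.55,18],[-0.4,4.55,19.2],[-0.4,4.55,19.4]],"turn":[0,0,0,0,0,0,0,0]}'
python3 -m jog '{"jaw":[0.2,0.4,0.6,0.8,0.9,1,1,1],"slide":[[0,0,0],[0,0,0],[0,0,0],[0,0,0],[0,0,0],[0,0,0],[0,0,0],[0,0,0]],"turn":[0,0,0,0,0,0,0,0]}' 25
```

```text
time: 3.35
tool_pos: [0.4674, 0.2929, 0.0027]
ee_rot: [-3.139, 0.0, 1.904]
ft_force: [-1.1, -0.5, -0.8]
width: 0.0855
finger_force: 0.0
time: 4.15
tool_pos: [0.469, 0.2938, 0.0052]
ee_rot: [3.14, -0.0, 1.905]
ft_force: [-1.8, 0.8, 6.9]
width: 0.0239
finger_force: 25.3
```

```bash
python3 -m jog '{"jaw":[1,1,1,1,1,1,1,1],"slide":[[0,0,-0.5],[0,0,-2],[0,0,-5],[0,0,-9],[0,0,-13],[0,0,-17],[0,0,-18],[0,0,-18]],"turn":[0,0,0,0,0,0,0,0]}'
python3 - <<'E'
from h import *
from cell import ctrl,imaging
import cv2
ims=[]
d={}
for n in("scene","wrist"):
    f=imaging.grab_frame(n);d[n]=f
a=d["scene"]["frame"][130:330,270:530]
im=np.hstack([cv2.resize(a,(400,308)),cv2.resize(d["wrist"]["frame"],(400,308))])
cv2.imwrite("pics/l1.png",im);pickle.dump(d,open("l1.pkl","wb"))
s=ctrl.state();print(s["time"],s["tool_pos"],s["ee_rot"],s["ft_force"],s["wrist_torque"])
E
```

```text
time: 4.95
tool_pos: [0.4696, 0.294, 0.1866]
ee_rot: [3.137, -0.0, 1.905]
ft_force: [0.8, 0.3, -3.0]
width: 0.0239
finger_force: 25.2
5.05 [0.46725532 0.29294945 0.18232697] [-3.13874322e+00  1.58835408e-04  1.90471276e+00] [-0.58895001 -0.11245679 -3.46685065] [ 0.08029444  0.02879868 -0.00376007]
```

View pics/l1.png

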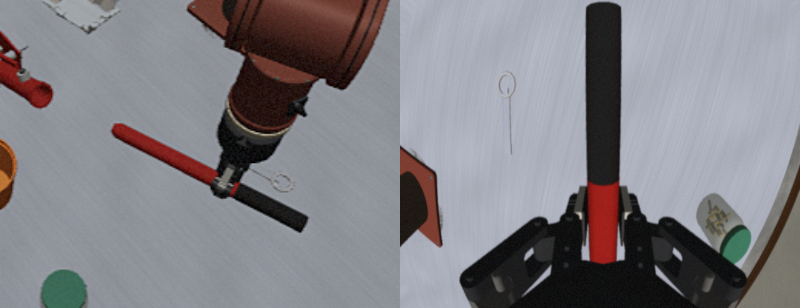

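The handle is held by the red part just ahead of the black sleeve. In the scene frame its tip is at about (346,214.4) and its sleeve end at (467.6,276.7). Next I'm checking its pitch and planning the approach.

```bash
cat >> h.py <<'E'
def axis(yaw,l): return np.array([np.cos(yaw)*np.cos(l),np.sin(yaw)*np.cos(l),np.sin(l)])
E
python3 - <<'E'
from h import *
from cell import ctrl
s=ctrl.state();f=pickle.load(open("l1.pkl","rb"))["scene"]
h0=s["tool_pos"]
def P(q,a): # q: droop angle, dz, grip x
    g=h0+[0,0,q[1]]; return g-(a-q[2])*axis(s["ee_rot"][2],q[0])
r=lambda q:np.r_[proj(f,P(q,.15))-(346,214.4),proj(f,P(q,-.15))-(467.6,276.7)]
Q=least_squares(r,[.1,.008,-.03]);print(Q.x,np.degrees(Q.x[0]),Q.fun)
E
```

```text
[ 0.00436881  0.00190915 -0.02780161] 0.2503141312104739 [-1.026282   -0.12433343  0.62226694  0.50888984]
```

```bash
cat >> h.py <<'E'
M=np.array([.5699,-.0062,.1746]);YAW=1.538;L=.491;DZ=.006;GX=.178
def tcp(th,sdep,t,back=0.):
    "TCP for handle droop th, tip at depth sdep, t above bore axis, drawn back along the handle"
    u=axis(YAW,L);n=np.array([-np.sin(L)*np.cos(YAW),-np.sin(L)*np.sin(YAW),np.cos(L)])
    return M-sdep*u+t*n+(GX+back)*axis(YAW,th)-[0,0,DZ]
E
python3 - <<'E'
from h import *
from cell import ctrl
s=ctrl.state();p=tcp(0,.012,.005,.04);print(p,togo(s,p,YAW))
E
```

```text
[0.57662401 0.19874985 0.16735121] (array([-12.48,   7.25,   1.48]), np.float64(0.367))
```

```bash
python3 -m jog '{"jaw":[1,1,1,1,1,1,1,1],"slide":[[-1,1,0],[-3.5,2.5,0.3],[-6,4,0.6],[-8.5,5.5,1],[-11,6.5,1.3],[-12.5,7.25,1.5],[-12.5,7.25,1.5],[-12.5,7.25,1.5]],"turn":[0.03,0.12,0.2,0.28,0.35,0.367,0.367,0.367]}'
python3 - <<'E'
from h import *
from cell import ctrl,imaging
import cv2
d={n:imaging.grab_frame(n) for n in("scene","top")}
a=d["scene"]["frame"][160:260,260:393];b=d["top"]["frame"][140:240,180:446]
im=np.vstack([cv2.resize(a,(400,300),interpolation=cv2.INTER_CUBIC),cv2.resize(b,(800,300),interpolation=cv2.INTER_CUBIC)[:,:400]]) if 0 else np.hstack([cv2.resize(d["scene"]["frame"][160:260,270:370],(400,400),interpolation=cv2.INTER_CUBIC),cv2.resize(d["top"]["frame"][120:220,270:370],(400,400),interpolation=cv2.INTER_CUBIC)])
cv2.imwrite("pics/p1.png",im);pickle.dump(d,open("p1.pkl","wb"))
s=ctrl.state();print(s["time"],s["tool_pos"],s["ee_rot"],s["ft_force"],togo(s,tcp(0,.012,.005,.04),YAW))
tip=s["tool_pos"]+[0,0,DZ]-GX*axis(s["ee_rot"][2],0)
for n in d: print(n,"tip exp",proj(d[n],tip),"mouth exp",proj(d[n],M))
E
```

```text
time: 5.85
tool_pos: [0.5773, 0.1989, 0.1677]
ee_rot: [-3.139, 0.0, 1.538]
ft_force: [-0.1, -0.5, -3.3]
width: 0.0236
finger_force: 25.2
5.95 [0.57715167 0.19978639 0.16861683] [-3.14029125e+00 -1.70477556e-04  1.53896805e+00] [-0.27598907  0.49240139 -3.31029458] (array([-0.11, -0.05,  0.13]), np.float64(0.001))
scene tip exp [302.83261546 198.51273149] mouth exp [296.41876357 190.99834806]
top tip exp [313.83396262 165.35017883] mouth exp [325.95536865 166.23659589]
```

View pics/p1.png

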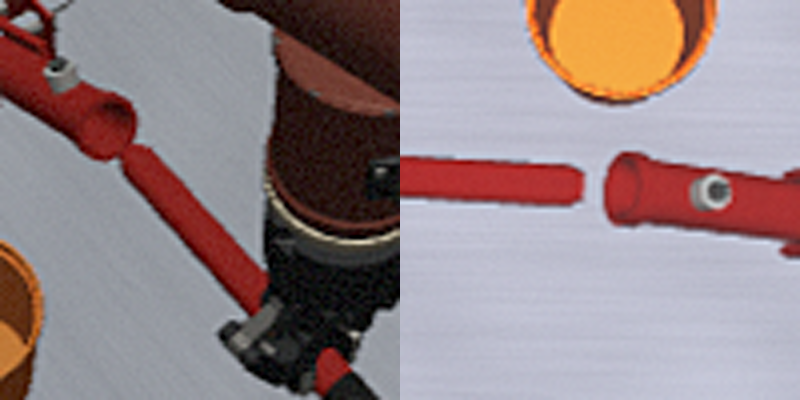

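The tip is at scene (302.6,197.9) and top (314.8,165.9). The mouth is at scene (296.6,191.1) and top (326.1,166.9). Both are within 1 px of prediction, so the fit is good. Next are the entry, arc and push waypoints, plus a check of the jack's yaw.

Run:
```python
from h import *
from cell import ctrl
t=pickle.load(open("f0.pkl","rb"))["top"]
piv=M-.19*axis(YAW,L)
for z in(.1,.137):
    p=plane(t,525,180,z);d=piv-p;print("pad yaw",np.arctan2(d[1],d[0]),p)
s=ctrl.state();b=tcp(0,.012,.005,.04)
R=Ro.from_euler("xyz",[np.pi,0,YAW]).as_matrix()
f=lambda p,q:np.round(R.T@(p-q)*100,2)
print("in",f(tcp(0,.012,.005,0),b))
c=tcp(0,.012,.005)
for th in np.radians([5,10,15,20,24,28.1]):print(round(np.degrees(th)),f(tcp(th,.012,.004),c))
e=tcp(L,.012,.002)
for k in(.02,.04,.06,.08):print(k,f(tcp(L,k,0),e))
```

```text
pad yaw 1.5423137865394454 [ 0.5548717  -0.50830945  0.1       ]
pad yaw 1.5258912529752686 [ 0.55023325 -0.48906363  0.137     ]
in [-4. -0. -0.]
5 [-0.02  0.   -1.46]
10 [-0.22  0.   -3.  ]
15 [-0.56  0.   -4.52]
20 [-1.03  0.   -6.  ]
24 [-1.49  0.   -7.15]
28 [-2.05  0.   -8.3 ]
0.02 [-0.61  0.    0.55]
0.04 [-2.37  0.    1.5 ]
0.06 [-4.14  0.    2.44]
0.08 [-5.9   0.    3.38]
```

```bash
python3 -m jog '{"jaw":[1,1,1,1,1,1,1,1],"slide":[[-0.5,0,0],[-1.2,0,0],[-2,0,0],[-2.7,0,0],[-3.3,0,0],[-3.7,0,0],[-3.9,0,0],[-3.9,0,0]],"turn":[0,0,0,0,0,0,0,0]}'
```

```text
time: 6.75
tool_pos: [0.5766, 0.1599, 0.1692]
ee_rot: [-3.141, -0.0, 1.537]
ft_force: [-0.1, 0.7, -3.1]
width: 0.0239
finger_force: 25.2
```

```bash
python3 -m jog '{"jaw":[1,1,1,1,1,1,1,1],"slide":[[0,0,-0.5],[0,0,-1],[-0.02,0,-1.5],[-0.1,0,-2.2],[-0.2,0,-3],[-0.3,0,-3.5],[-0.4,0,-4],[-0.4,0,-4]],"turn":[0,0,0,0,0,0,0,0]}' 20
python3 - <<'E'
from cell import ctrl,imaging
import cv2,pickle,numpy as np
d={n:imaging.grab_frame(n) for n in("scene","top")}
im=np.hstack([cv2.resize(d["scene"]["frame"][140:240,270:370],(400,400),interpolation=cv2.INTER_CUBIC),cv2.resize(d["top"]["frame"][120:220,270:370],(400,400),interpolation=cv2.INTER_CUBIC)])
cv2.imwrite("pics/r1.png",im);pickle.dump(d,open("r1.pkl","wb"))
s=ctrl.state();print(s["ft_force"],s["wrist_torque"])
E
```

```text
time: 7.55
tool_pos: [0.577, 0.1561, 0.2104]
ee_rot: [3.14, -0.0, 1.538]
ft_force: [-0.6, 0.9, -3.6]
width: 0.0241
finger_force: 24.9
[-0.13314433  0.30906025 -3.49305687] [ 0.11826511  0.04052915 -0.01248273]
```

View pics/r1.png

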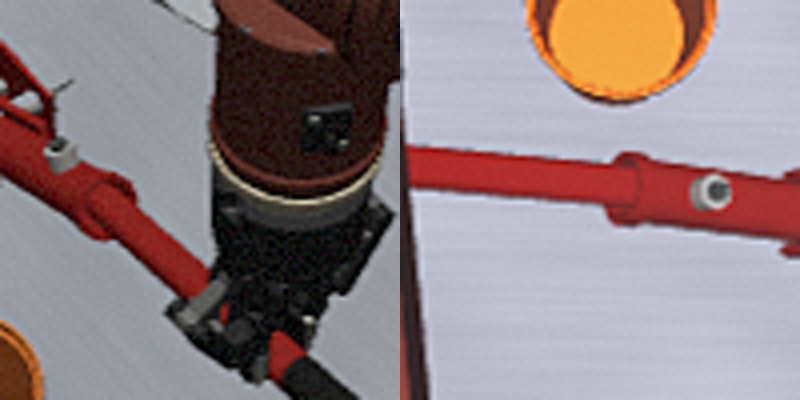

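The tip sits inside the rim (scene about (105,215) in the crop, top about (637,185)), with no taper showing. The handle pitches freely with the lift at low force, so I'm continuing the arc.

```bash
python3 -m jog '{"jaw":[1,1,1,1,1,1,1,1],"slide":[[-0.15,0,-0.6],[-0.3,0,-1.2],[-0.55,0,-1.9],[-0.8,0,-2.6],[-1.1,0,-3.3],[-1.4,0,-3.9],[-1.65,0,-4.4],[-1.65,0,-4.4]],"turn":[0,0,0,0,0,0,0,0]}'
python3 - <<'E'
from h import *
from cell import ctrl
s=ctrl.state();print(s["ft_force"],s["wrist_torque"],[togo(s,tcp(L,k,0),YAW) for k in(.012,.03,.055,.08)])
E
```

```text
time: 8.45
tool_pos: [0.5765, 0.1393, 0.2544]
ee_rot: [3.14, -0.0, 1.537]
ft_force: [-0.4, 1.3, -3.2]
width: 0.0239
finger_force: 23.5
[-0.35277049  1.34450706 -3.20355572] [0.21877076 0.02373796 0.013569  ] [(array([ 0.07, -0.18,  0.75]), np.float64(-0.001)), (array([-1.52, -0.18,  1.6 ]), np.float64(-0.001)), (array([-3.72, -0.18,  2.78]), np.float64(-0.001)), (array([-5.93, -0.18,  3.96]), np.float64(-0.001))]
```

```bash
python3 -m jog '{"jaw":[1,1,1,1,1,1,1,1],"slide":[[-0.3,0,0.2],[-0.7,0,0.45],[-1.1,0,0.8],[-1.5,0,1.1],[-1.9,0,1.4],[-2.3,0,1.65],[-2.6,0,1.9],[-2.6,0,1.9]],"turn":[0,0,0,0,0,0,0,0]}' 40
python3 - <<'E'
from h import *
from cell import ctrl
s=ctrl.state();print(s["ft_force"],s["wrist_torque"],[togo(s,tcp(L,k,0),YAW) for k in(.04,.055,.08)])
E
```

```text
time: 9.25
tool_pos: [0.5749, 0.1131, 0.2337]
ee_rot: [-3.141, 0.0, 1.537]
ft_force: [-0.2, 0.1, -3.6]
width: 0.0231
finger_force: 42.8
[-0.24153079  0.13477989 -3.5973752 ] [ 0.18799373 -0.01847679 -0.01537111] [(array([ 0.23, -0.11,  0.01]), np.float64(-0.001)), (array([-1.09, -0.11,  0.71]), np.float64(-0.001)), (array([-3.29, -0.11,  1.89]), np.float64(-0.001))]
```

```bash
python3 -m jog '{"jaw":[1,1,1,1,1,1,1,1],"slide":[[-0.4,0,0.22],[-0.9,0,0.5],[-1.4,0,0.77],[-1.9,0,1.04],[-2.4,0,1.31],[-2.9,0,1.58],[-3.3,0,1.8],[-3.3,0,1.8]],"turn":[0,0,0,0,0,0,0,0]}' 50
python3 - <<'E'
from h import *
from cell import ctrl,imaging
import cv2
d={n:imaging.grab_frame(n) for n in("scene","top")}
im=np.hstack([cv2.resize(d["scene"]["frame"][140:240,270:370],(400,400),interpolation=cv2.INTER_CUBIC),cv2.resize(d["top"]["frame"][120:220,250:350],(400,400),interpolation=cv2.INTER_CUBIC)])
cv2.imwrite("pics/i1.png",im);pickle.dump(d,open("i1.pkl","wb"))
s=ctrl.state();print(s["ft_force"],s["wrist_torque"],togo(s,tcp(L,.08,0),YAW))
E
```

```text
time: 10.05
tool_pos: [0.5736, 0.0793, 0.2153]
ee_rot: [-3.14, 0.002, 1.537]
ft_force: [0.3, -0.0, -5.8]
width: 0.023
finger_force: 51.0
[-0.21013148 -1.35088584 -7.16331249] [-0.06629392  0.04940556 -0.03551426] (array([ 0.08, -0.09,  0.06]), np.float64(-0.001))
```

View pics/i1.png

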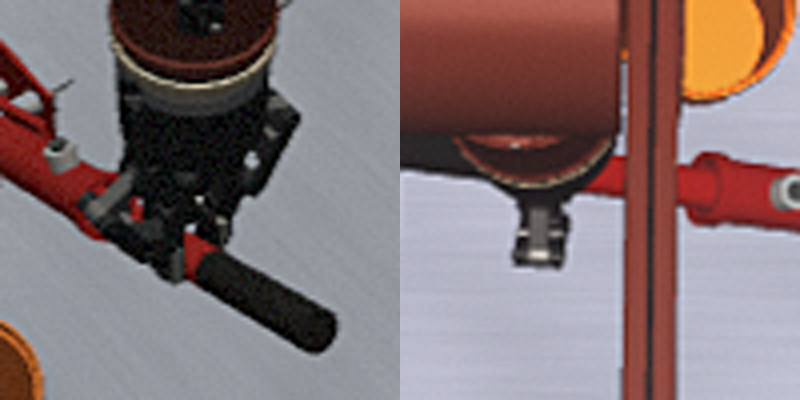

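Run:
```python
from h import *
d=pickle.load(open("i1.pkl","rb"));f=d["scene"];u=axis(YAW,L)
for dep in(.06,.07,.08):print(dep,[((proj(f,M+u*(a-dep))-(270,140)+.4)*4).round() for a in(.2,.3)])
```

```text
0.06 [array([233., 279.]), array([346., 344.])]
0.07 [array([223., 273.]), array([334., 337.])]
0.08 [array([213., 267.]), array([321., 330.])]
```

The scene crop has the red/black joint at (203,262) and the sleeve end at (322,333), which matches a depth of 80 mm, i.e. halfway. I'm letting go and moving back along the axis to the sleeve.

```bash
python3 -m jog '{"jaw":[0.7,0.5,0.3,0.1,0,0,0,0],"slide":[[0,0,0],[0,0,0],[0,0,0],[0,0,0],[0,0,0],[0,0,0],[0,0,0],[0,0,0]],"turn":[0,0,0,0,0,0,0,0]}'
python3 -m jog '{"jaw":[0,0,0,0,0,0,0,0],"slide":[[0.5,0,-0.3],[1.7,0,-0.9],[3,0,-1.6],[4.2,0,-2.2],[5.4,0,-2.7],[6.2,0,-2.9],[6.5,0,-2.9],[6.5,0,-2.9]],"turn":[0,0,0,0,0,0,0,0]}'
python3 - <<'E'
from h import *
from cell import ctrl,imaging
import cv2
d={n:imaging.grab_frame(n) for n in("scene","wrist")}
im=np.hstack([cv2.resize(d["scene"]["frame"][140:240,270:370],(400,400),interpolation=cv2.INTER_CUBIC),cv2.resize(d["wrist"]["frame"],(400,250))[:,:]if 0 else cv2.resize(d["wrist"]["frame"][:,120:520],(400,400))])
cv2.imwrite("pics/g2.png",im);pickle.dump(d,open("g2.pkl","wb"))
s=ctrl.state();print(s["tool_pos"],s["ft_force"])
E
```

```text
time: 10.95
tool_pos: [0.574, 0.0807, 0.2162]
ee_rot: [-3.142, 0.0, 1.538]
ft_force: [-0.6, -0.7, -0.1]
width: 0.0851
finger_force: 0.0
time: 11.75
tool_pos: [0.5759, 0.1462, 0.2449]
ee_rot: [-3.141, 0.0, 1.539]
ft_force: [-0.4, -0.4, -0.6]
width: 0.0853
finger_force: 0.0
[0.57591018 0.14542878 0.24469934] [ 0.21464004  0.78697304 -0.1544232 ]
```

View pics/g2.png

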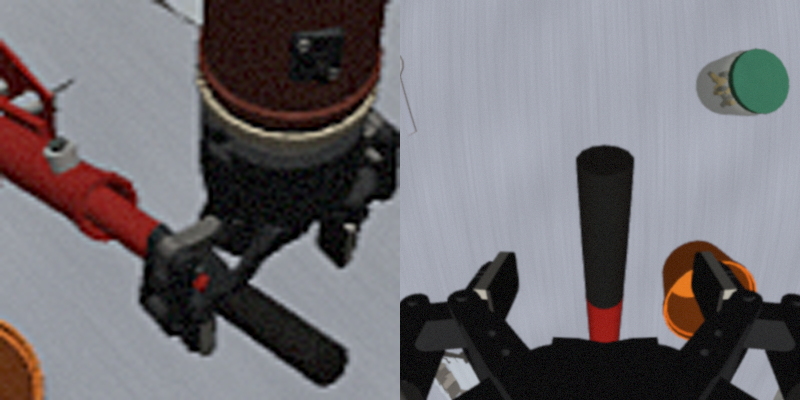

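Letting go made the handle sag in the bore clearance: the sleeve end is now near (330,364) in the crop. It is still centred between the fingers in the wrist view. I'm estimating the droop.

Run:
```python
from h import *
from cell import ctrl
d=pickle.load(open("g2.pkl","rb"));f=d["scene"];w=d["wrist"];s=ctrl.state();u=axis(YAW,L);n=np.array([-np.sin(L)*np.cos(YAW),-np.sin(L)*np.sin(YAW),np.cos(L)])
for dl in(0,.04,.07,.1):
  for dep in(.075,.082):
    b=M-.01*u-.003*n*(dl>0);v=axis(YAW,L-dl);P=lambda a:b+v*(a-dep+.01)
    g=P(.25);print(dl,dep,((proj(f,P(.3))-(270,140)+.4)*4).round(),"wrist end,joint",(fish(w,P(.3))-(120,0)+(400,0)).round(),(fish(w,P(.2))-(120,0)+(400,0)).round(),"x=-100 rel TCP",(g-s["tool_pos"]).round(4))
```

```text
0 0.075 [327. 334.] wrist end,joint [602. 191.] [603. 312.] x=-100 rel TCP [-0.0009  0.0026  0.0124]
0 0.082 [319. 329.] wrist end,joint [602. 205.] [604. 317.] x=-100 rel TCP [-0.0012 -0.0036  0.0091]
0.04 0.075 [333. 353.] wrist end,joint [603. 169.] [604. 300.] x=-100 rel TCP [-0.0008  0.0074  0.0032]
0.04 0.082 [324. 347.] wrist end,joint [603. 183.] [604. 305.] x=-100 rel TCP [-0.001   0.0011  0.0001]
0.07 0.075 [336. 363.] wrist end,joint [603. 159.] [604. 295.] x=-100 rel TCP [-0.0007  0.0097 -0.0019]
0.07 0.082 [327. 357.] wrist end,joint [603. 173.] [604. 300.] x=-100 rel TCP [-0.0009  0.0033 -0.0047]
0.1 0.075 [338. 373.] wrist end,joint [603. 150.] [604. 289.] x=-100 rel TCP [-0.0006  0.0119 -0.007 ]
0.1 0.082 [329. 367.] wrist end,joint [603. 164.] [604. 295.] x=-100 rel TCP [-0.0009  0.0054 -0.0096]
```

```bash
python3 -m jog '{"jaw":[0,0,0,0,0.3,0.5,0.6,0.7],"slide":[[0.2,0,0.5],[0.5,0,1.1],[0.5,0,1.5],[0.5,0,1.5],[0.5,0,1.5],[0.5,0,1.5],[0.5,0,1.5],[0.5,0,1.5]],"turn":[0,0,0,0,0,0,0,0]}' 25
python3 -m jog '{"jaw":[0.8,1,1,1,1,1,1,1],"slide":[[0,0,0],[0,0,0],[0,0,0],[0,0,0],[0,0,0],[0,0,0],[0,0,0],[0,0,0]],"turn":[0,0,0,0,0,0,0,0]}'
python3 -m jog '{"jaw":[1,1,1,1,1,1,1,1],"slide":[[-0.1,0,-0.2],[-0.2,0,-0.4],[-0.3,0,-0.6],[-0.4,0,-0.8],[-0.5,0,-1],[-0.6,0,-1.1],[-0.6,0,-1.1],[-0.6,0,-1.1]],"turn":[0,0,0,0,0,0,0,0]}'
python3 - <<'E'
from h import *
from cell import ctrl,imaging
s=ctrl.state();u=axis(YAW,L);print(s["wrist_torque"])
pickle.dump(imaging.grab_frame("scene"),open("g3.pkl","wb"))
for dep in(.078,.16):print(togo(s,M+u*(.25-dep)-[0,0,.012],YAW))
E
```

```text
time: 12.65
tool_pos: [0.5764, 0.1507, 0.2305]
ee_rot: [3.141, -0.0, 1.538]
ft_force: [0.5, 0.8, -0.6]
width: 0.028
finger_force: 0.0
time: 13.45
tool_pos: [0.5763, 0.1508, 0.2303]
ee_rot: [3.141, -0.0, 1.538]
ft_force: [-0.7, 1.1, 0.9]
width: 0.0239
finger_force: 27.6
time: 14.25
tool_pos: [0.5759, 0.1444, 0.241]
ee_rot: [-3.141, 0.0, 1.538]
ft_force: [-0.4, -0.7, -3.3]
width: 0.0237
finger_force: 27.2
[ 0.05805875  0.14963268 -0.09019793]
(array([ 0.1 , -0.11, -0.27]), np.float64(-0.0))
(array([-7.13, -0.11,  3.6 ]), np.float64(-0.0))
```

```bash
python3 -m jog '{"jaw":[1,1,1,1,1,1,1,1],"slide":[[0,0,-0.1],[-0.4,0,0.1],[-0.9,0,0.37],[-1.4,0,0.64],[-1.9,0,0.91],[-2.4,0,1.18],[-2.9,0,1.45],[-3.3,0,1.66]],"turn":[0,0,0,0,0,0,0,0]}' 55
python3 - <<'E'
from h import *
from cell import ctrl
s=ctrl.state();u=axis(YAW,L);print(s["ft_force"],s["wrist_torque"],s["time"],togo(s,M+u*(.25-.16)-[0,0,.012],YAW))
E
```

```text
time: 15.1
tool_pos: [0.575, 0.1112, 0.2243]
ee_rot: [-3.142, -0.0, 1.538]
ft_force: [-0.8, 4.5, -0.8]
width: 0.0234
finger_force: 56.3
[-0.81737133  4.51918704 -0.75972997] [ 1.05521734  0.1998247  -0.16379406] 15.1 (array([-3.82, -0.12,  1.93]), np.float64(-0.0))
```

```bash
python3 -m jog '{"jaw":[1,1,1,1,1,1,1,1],"slide":[[-0.4,0,0.21],[-0.9,0,0.48],[-1.4,0,0.75],[-1.9,0,1.02],[-2.4,0,1.29],[-2.8,0,1.5],[-3.2,0,1.71],[-3.5,0,1.87]],"turn":[0,0,0,0,0,0,0,0]}' 60
python3 - <<'E'
from h import *
from cell import ctrl
s=ctrl.state();u=axis(YAW,L);print(s["ft_force"],s["wrist_torque"],s["time"],togo(s,M+u*(.25-.16)-[0,0,.012],YAW))
E
```

```text
time: 15.9
tool_pos: [0.5738, 0.0763, 0.2057]
ee_rot: [-3.141, 0.0, 1.538]
ft_force: [-3.0, 4.8, 1.6]
width: 0.0231
finger_force: 58.9
[-3.02081234  4.83551239  1.57064791] [ 1.04057914  0.39476815 -0.20391092] 15.9 (array([-0.32, -0.12,  0.07]), np.float64(-0.0))
```

```bash
python3 -m jog '{"jaw":[1,1,1,1,1,1,1,1],"slide":[[-0.1,0,0.05],[-0.2,0,0.1],[-0.3,0,0.16],[-0.4,0,0.21],[-0.5,0,0.26],[-0.5,0,0.26],[-0.5,0,0.26],[-0.5,0,0.26]],"turn":[0,0,0,0,0,0,0,0]}'
```

```text
time: 16.7
tool_pos: [0.5738, 0.0737, 0.2043]
ee_rot: [3.141, -0.003, 1.538]
ft_force: [-3.9, 10.0, 4.9]
width: 0.0231
finger_force: 59.6
```

```bash
python3 -m jog '{"jaw":[1,1,1,1,1,1,1,1],"slide":[[-0.1,0,0.05],[-0.2,0,0.1],[-0.3,0,0.16],[-0.4,0,0.21],[-0.5,0,0.26],[-0.5,0,0.26],[-0.5,0,0.26],[-0.5,0,0.26]],"turn":[0,0,0,0,0,0,0,0]}' 80
```

```text
time: 17.5
tool_pos: [0.5741, 0.0735, 0.2044]
ee_rot: [3.139, -0.011, 1.54]
ft_force: [-7.2, 26.0, 15.3]
width: 0.0222
finger_force: 80.8
```

Force climbs to about 31 N with no more travel, at the position expected for fully home. I'll ease off the load, open and rise.

```bash
python3 -m jog '{"jaw":[1,1,0.8,0.6,0.4,0.2,0,0],"slide":[[0.3,0,-0.16],[0.6,0,-0.32],[0.6,0,-0.32],[0.6,0,-0.32],[0.6,0,-0.32],[0.6,0,-0.32],[0.6,0,-0.32],[0.6,0,-0.32]],"turn":[0,0,0,0,0,0,0,0]}'
python3 -m jog '{"jaw":[0,0,0,0,0,0,0,0],"slide":[[0,0,-1],[0,0,-3],[0,0,-6],[0,0,-10],[0,0,-14],[0,0,-17],[0,0,-18],[0,0,-18]],"turn":[0,0,0,0,0,0,0,0]}'
python3 -m jog '{"jaw":[0,0,0,0,0,0,0,0],"slide":[[0,-3,0],[0,-7,0],[0,-11,0],[0,-15,0],[0,-17,0],[0,-18,0],[0,-18,0],[0,-18,0]],"turn":[0,0,0,0,0,0,0,0]}'
python3 - <<'E'
from h import *
from cell import imaging
import cv2
d={n:imaging.grab_frame(n) for n in("scene","top")};u=axis(YAW,L)
im=np.hstack([cv2.resize(d["scene"]["frame"][140:240,250:350],(400,400),interpolation=cv2.INTER_CUBIC),cv2.resize(d["top"]["frame"],(400,250)) if 0 else cv2.resize(d["top"]["frame"][120:220,250:350],(400,400),interpolation=cv2.INTER_CUBIC)])
cv2.imwrite("pics/end.png",im)
for dep in(.14,.15,.16):print(dep,[((proj(d["scene"],M+u*(a-dep))-(250,140)+.4)*4).round() for a in(.2,.3)],[((proj(d["top"],M+u*(a-dep))-(250,120)+.4)*4+(400,0)).round() for a in(.2,.3)])
E
```

```text
time: 18.3
tool_pos: [0.5738, 0.0723, 0.2039]
ee_rot: [3.141, 0.0, 1.537]
ft_force: [0.1, 0.5, -0.1]
width: 0.0851
finger_force: 0.0
time: 19.1
tool_pos: [0.5744, 0.0727, 0.3861]
ee_rot: [3.138, -0.0, 1.538]
ft_force: [0.6, -0.3, -0.5]
width: 0.0854
finger_force: 0.0
time: 19.9
tool_pos: [0.3943, 0.0786, 0.3831]
ee_rot: [-3.141, 0.0, 1.538]
ft_force: [0.4, 0.2, -0.1]
width: 0.0854
finger_force: 0.0
0.14 [array([237., 235.]), array([334., 291.])] [array([614., 174.]), array([447., 152.])]
0.15 [array([229., 230.]), array([324., 285.])] [array([629., 176.]), array([465., 155.])]
0.16 [array([220., 225.]), array([313., 279.])] [array([645., 179.]), array([482., 157.])]
```

View pics/end.png

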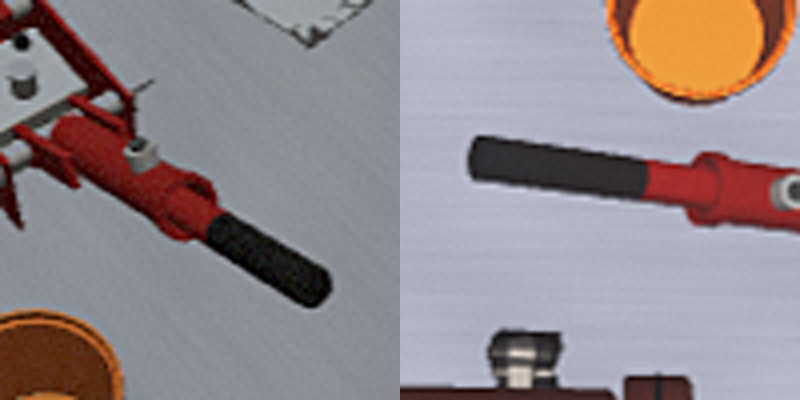

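The final view has the red/black joint at x=647 and the sleeve end near x=480 in the top crop, against 645 and 482 predicted for 160 mm depth. The handle is home, the gripper is clear of it and nearby items are undisturbed, so I'm handing in.

```bash
python3 -c "
from cell import ctrl
print(ctrl.finish_job())"
```

```text
the job is handed in; nothing more can be done
None
```

The handle is fully home in the jack's socket: I slid it halfway in by its red part, let go, regripped on the black sleeve, pushed until it bottomed and let go, and handed the job in at about 20 s, with no verdict returned.

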